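# Set the glass grinder's speed dial and start it

## Task

Set the speed of the glass grinder on its control box and start it: with a fingertip against the side of the dial's pointer bar, push the dial clockwise, without gripping it, until its index line is lined up with scale line 4, leave it there, and then press the flat start button all the way down and let it come up again. The seven long lines of the scale are 0 to 6, counted clockwise from the one with a dot beside it. Do not press the mushroom-headed stop button, and leave the tools, glass and bottle lying about where they are.

Things in the scene. Friction and masses are not known exactly. Their poses are not given: they have to be found in the camera images.
- control_box: the grinder's control box, fixed: grey steel case, aluminium faceplate on top, 200 mm (x) by 280 mm (y), faceplate 82 mm above the underside, cooling fins on its +x side. Origin: centre of the underside, which stands on a white grid panel 12 mm above the table; z up. Dial in the +y half, two buttons near the -y end. Small loose things stand 20 mm and more from its sides.
- dial_axis (a point): point on the dial's upright axis at the height of the top of its skirt, a flat disc of 96 mm diameter, 10 mm above the faceplate; 50 mm to +y of the box's centre; axes parallel to the box's. Scale lines lie flat on the faceplate 51 to 69 mm off this axis.
- dial (a joint): angle of the black speed dial, rad, clockwise seen from above: 0 at the dotted line 0, then 0.785 per long line, so line 4 is 3.142; short lines lie half-way. The pointer points 2.356 minus this angle, anticlockwise from the box's +x. Friction 0.12 N m (4 N on the bar 30 mm off the axis); no springs, stays where left; end stops at 0 and 4.712. Starts between 0.2 and 2.2.
- pointer_nose (a point): tip of the nose of the dial's pointer bar, 43 mm from the axis, at the height of the skirt's top; turns with the dial. The bar stands on the skirt, 18 mm thick, 26 mm tall plus a narrow 3 mm ridge; straight flanks from 32 mm behind the axis to 34 mm ahead, then pointed nose; round tail ending 41 mm behind. White index line along the ridge, the nose and the skirt in front of it.
- start_top (a point): centre of the top of the start button: flat, round, black plastic, 32 mm across in a steel bezel of 42 mm, top 13 mm above the faceplate, 157 mm from the dial's axis, at the box's -x -y corner; moves with the button
- start (a joint): travel of the start button, m: 0 up, 0.006 fully down; it goes straight down against a spring (1.5 N to begin, 5 N at the bottom) and comes up by itself
- stop_top (a point): centre of the top of the stop button: black mushroom head 40 mm across, top 28 mm above the faceplate, 102 mm from the start button towards the box's +x. Not to be pressed
- stop (a joint): travel of the stop button, m: 0 up, 0.006 fully down, sprung like the start button
- bit_a: spare grinding bit standing loose on the faceplate's +x +y corner, 25 mm wide, 30 mm tall, origin at its foot
- bit_b: spare grinding bit standing beside the box on its +y side, same size, origin at its foot
- hex_key: L-shaped hex key lying before the box, 75 by 28 mm, 5 mm thick, origin under the middle of its long leg
- glass_a: blue piece of glass lying before the box, 50 by 75 by 4 mm, origin under its centre
- glass_b: blue-green piece of glass lying behind the box, 45 by 62 by 4 mm, origin under its centre
- oil_bottle: amber bottle with a black cap standing on the box's -y side, 42 mm wide, 104 mm tall, origin under its centre
- push_block: wooden block lying on the box's -y side, 70 by 28 mm, 32 mm tall, origin under its centre
- pliers: pliers lying behind the box, 135 mm long along the box's y, 12 mm tall, origin under their pivot

How it is judged:
By the outcome, as a careful person would: the job done as asked, in the order asked, and still so for the second after the job is handed in, with the robot touching nothing.
It also fails if it takes over 58 s, if anything falls off the work surface, if the arm or the gripper's body presses on something with over 40 N, if the wrist force passes 120 N, or if a joint passes its speed limit or range.

## Robot

A 6-joint arm with a two-finger parallel gripper is mounted at the origin on the work surface. World frame = base frame: x ahead of the robot, y to its left, z up, the work surface at z = 0. Lengths are in m, angles in degrees, forces in N, time in s.
With the tool pointing down it reaches from about 0.25 to 0.85 m from the base axis. Payload 12.5 kg.
Tool frame: the origin (TCP) lies on the mounting face of the last link; the fingertips stand env.tip_reach ahead of it and the grasp point (between the pads) lies 167 mm ahead of it (env.tip_reach is the distance from the TCP to the fingertips, in m); z points along the fingers, y is the line along which they close (so a half turn about z gives the same grasp; the last joint's range is limited). The gripper opens to 93 mm and grips with 3 to 60 N. Pads are 15 mm wide; open, the fingers measure 128 mm over their backs; the gripper's body (75 mm by 188 mm) begins 65 mm behind the grasp point.
Start: joints at [-4.847, 20.094, 94.641, -0, 65.266, -4.847], TCP at [0.55, 0, 0.405] pointing down, gripper open.
Joint ranges: [-157.81, 157.81], [-45, 120.19], [0.68, 151.7], [-89.99, 269.99], [4.06, 180], [-164.3, 164.3]. Speed limits (degrees/s): [127.2, 127.2, 159.86, 180, 180, 180].

## Interface

Orientations are given as a 3x3 rotation matrix whose columns are the frame's x, y, z axes.
In Python, from station import env gives the robot as it stands.
- The arm moves only by the tool step_arm, never from a script. Its argument "series" is a list of rows, each an object with "turn": the turn, a rotation vector about the world's x, y, z in degrees, a list of three; "offset": the shift along the world's x, y, z in mm, a list of three; "claw": the opening in per cent of the stroke, from 0 (shut) to 100 (fully open). A call has 1 to 10 rows; each row shifts and turns the commanded pose from where the row before left it; what a row does not reach is not made up. A row lasts 1/12 s, in which the tool goes at most 41.7 mm and 7.16 degrees, less where a joint would pass 70% of its speed; a pose out of reach is approached as far as the arm can. A call is refused whole if a number of a shift passes 41.7 or a number of a turn 7.16, either way. A call with a gripper value outside its range is refused whole. The fingers move at their own pace and stop on an object; the grip force is fixed at half the most. Time passes only in rows, so rows that do not move let the fingers close. It gives the time, the measured TCP pose, the force, the opening and the grip force at its end, in the units of the state.
- env.state(): the state, without advancing time (a new reading comes with each control period).
- env.read_camera(name): name is "scene" or "side" or "wrist"; returns the picture (480x640x3 uint8, red, green, blue); there is no depth.
- env.camera_model(name): a dict with "K" (3x3 intrinsics, pixels), "rvec" (rotation vector, rad) and "tvec" (3), from world to camera coordinates, as OpenCV has them. Camera axes: x right, y down, z forward; pixel columns grow to the right and rows downward; lengths in m; the calibration is good to about 2 mm. The wrist camera is an equidistant fisheye: a pixel r from the principal point sees the ray r / f radians off the axis. A picture is of the moment at which its call begins: read the wrist's pose just before it. camera_model takes no time and is no camera call; for the wrist camera it gives the pose at the moment of the call.
- env.sign_off(): hands the job in; it is judged then, once.
Trained networks look in the newest picture that a camera, given by its name, has taken for a name from the list of things; names that differ only in an ending like _2 or _b are one class to them, and where a whole thing is asked for, a point or a joint stands for the part that bears it (a point fixed in the world has none). Each returns a list of dicts, best first, with "confidence" (0 to 1); they miss things now and then, are a little off and sometimes report something else, mostly with a low value. They report only what shows in the picture. A call takes as long as a camera call.
- env.search_frame(camera, name): "at" ([x, y, z] in m, in world coordinates, good to about 4 mm: the middle of the surface that is visible of it).
- env.regions_of(camera, name): "mask" (480x640 bool, what is visible of it).
- env.tip_of(camera, name): "at" ([x, y, z] in m, in world coordinates, good to about 4 mm: a listed point, or the origin of a listed thing).
The state is a dict: "clock": time; "joint_positions": joint angles; "qvel": joint speeds; "joint_torque": joint torques, N m; "tcp_pos": TCP position; "tcp_rot": TCP orientation; "force": force on the tool from outside, world axes, zero at the start; "wrist_torque": the same for the moment, N m; "finger_gap": opening from 0.0 (shut) to 1.0 (fully open); "grip_force": force on a finger pad.
Only numpy, scipy, OpenCV 4.12 (cv2) and the standard library are available. Lean on these libraries where they do the work, as an engineer would, in place of code of your own. Each camera call takes 0.05 s, during which the arm holds its last target. There are 200 camera calls.

## Working session

There is one attempt and no reset: what is moved stays moved. The work goes in short steps, Python scripts to look and compute and a tool call to move; the robot and the scene stay as the last step left them, time stands still between calls to the robot, and variables do not carry over. Pictures are saved under pics/ and viewed, at most 10 in all, crops included, and the job is handed in when it is done.

Besides the shell and the picture viewer there is one more tool, called in YAML: its name, and indented under it one key for each argument. step_arm: Moves the arm, as the interface text tells. Its arguments: {"type":"object","properties":{"series":{"type":"array","items":{"type":"object","properties":{"turn":{"type":"array","items":{"type":"number"}},"offset":{"type":"array","items":{"type":"number"}},"claw":{"type":"number"}}}}},"required":["series"]}

```bash
mkdir -p pics; python3 - <<'E'
from station import env
import cv2,numpy as np
s=env.state();print(s['clock'],s['tcp_pos'],s['finger_gap'],env.tip_reach);print(np.round(s['tcp_rot'],3))
ims=[]
for c in ['scene','side','wrist']:
    im=env.read_camera(c);cv2.imwrite(f'pics/{c}0.png',im[:,:,::-1]);ims.append(im)
    for n in ['control_box','dial_axis','pointer_nose','start_top','stop_top','bit_a']:
        r=env.tip_of(c,n);print(c,n,[(np.round(d['at'],4).tolist(),round(d['confidence'],2)) for d in r[:2]])
print(env.state()['clock'])
E
```

```text
0.0 [5.49860868e-01 4.81150349e-05 4.04188665e-01] 0.9989641099792228 0.1861
[[-0.     1.    -0.001]
 [ 1.     0.     0.   ]
 [ 0.    -0.001 -1.   ]]
scene control_box [([0.5892, 0.0803, 0.0169], 0.93), ([0.5991, 0.2579, 0.0119], 0.26)]
scene dial_axis [([0.5969, 0.1242, 0.1029], 0.76)]
scene pointer_nose [([0.6376, 0.1329, 0.1045], 0.88)]
scene start_top [([0.531, -0.015, 0.1078], 0.51)]
scene stop_top [([0.6298, -0.0266, 0.1262], 0.56)]
scene bit_a [([0.6011, 0.2592, 0.0134], 0.64), ([0.6818, 0.1908, 0.0925], 0.57)]
side control_box [([0.5907, 0.0783, 0.0134], 0.97)]
side dial_axis [([0.5971, 0.1245, 0.1024], 0.81)]
side pointer_nose [([0.6385, 0.1348, 0.1035], 0.92)]
side start_top [([0.5324, -0.0116, 0.1088], 0.63), ([0.4254, 0.0394, 0.0089], 0.62)]
side stop_top [([0.6319, -0.0299, 0.1208], 0.75), ([0.6561, -0.1288, 0.0097], 0.62)]
side bit_a [([0.6816, 0.1904, 0.0972], 0.43)]
wrist control_box [([0.5859, 0.0794, 0.0143], 0.9), ([0.4457, 0.162, 0.0104], 0.58)]
wrist dial_axis [([0.593, 0.1261, 0.0994], 0.65)]
wrist pointer_nose [([0.6406, 0.1339, 0.1082], 0.84), ([0.5282, -0.0162, 0.1056], 0.54)]
wrist start_top [([0.527, -0.0192, 0.1063], 0.97)]
wrist stop_top [([0.6307, -0.0257, 0.1216], 0.79)]
wrist bit_a [([0.6865, 0.1885, 0.0975], 0.6)]
1.05
```

View pics/wrist0.png

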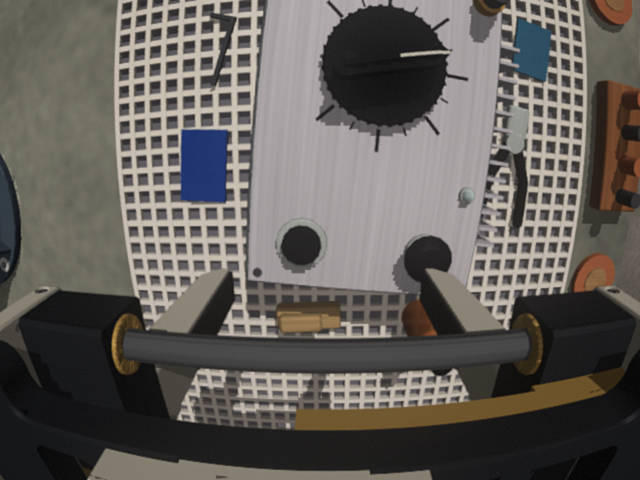

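View pics/scene0.png

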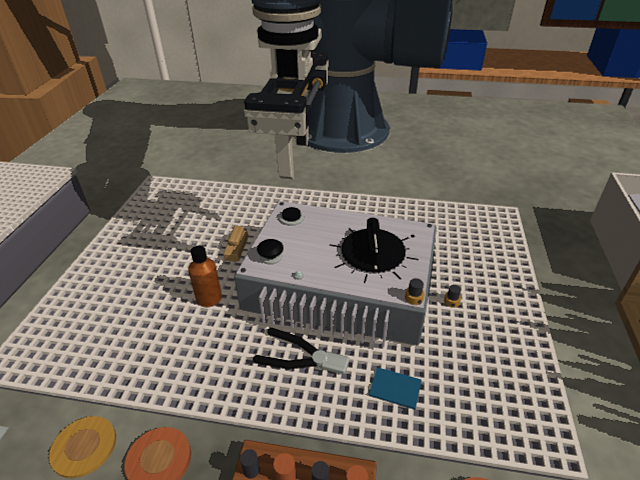

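step_arm:
  series:
    - {"offset": [17,20,0],"turn": [0,0,4],"claw": 0}
    - {"offset": [17,20,0],"turn": [0,0,4],"claw": 0}
    - {"offset": [16,20,0],"turn": [0,0,4],"claw": 0}
    - {"claw": 0}
    - {"claw": 0}
    - {"claw": 0}
    - {"claw": 0}
    - {"claw": 0}

```text
validation failed for argument at $.se...
```

```bash
cat >h.py <<'E'
from station import env
import cv2,numpy as np
def proj(c,P):
    m=env.camera_model(c);P=np.asarray(P,float).reshape(-1,3)
    K=np.array(m['K']);R=cv2.Rodrigues(np.array(m['rvec'],float))[0]
    X=P@R.T+np.ravel(m['tvec'])
    if c!='wrist': q=X/X[:,2:]
    else:
        r=np.hypot(X[:,0],X[:,1]);th=np.arctan2(r,X[:,2]);k=th/np.maximum(r,1e-9)
        q=np.c_[X[:,0]*k,X[:,1]*k,np.ones(len(X))]
    return (q@K.T)[:,:2]
def topview(c,cx,cy,z,half=.09,n=540):
    # up=+y, right=+x
    u=(np.arange(n)+.5)/n*2-1
    X,Y=np.meshgrid(cx+u*half,cy-u*half)
    uv=proj(c,np.c_[X.ravel(),Y.ravel(),np.full(X.size,z)]).astype(np.float32).reshape(n,n,2)
    im=env.read_camera(c)
    return cv2.remap(im,uv[...,0],uv[...,1],cv2.INTER_CUBIC)[:,:,::-1].copy()
def tips(c,names):
    for nm in names:
        r=env.tip_of(c,nm);print(c,nm,[(np.round(d['at'],4).tolist(),round(d['confidence'],2)) for d in r[:1]])
E
python3 - <<'E'
from h import *
s=env.state();print(s['clock'],s['tcp_pos'],s['finger_gap'],s['joint_positions'])
a=topview('wrist',.596,.125,.094)
cv2.imwrite('pics/t1.png',a)
tips('wrist',['control_box','dial_axis','pointer_nose','start_top','stop_top','bit_a'])
E
```

```text
1.05 [5.49979405e-01 3.45105874e-05 4.04721949e-01] 1.000230347166253 [-4.84645972e+00  2.00934279e+01  9.46430564e+01 -9.44347853e-05
  6.52637132e+01 -4.84743350e+00]
wrist control_box [([0.5883, 0.0787, 0.0128], 0.91)]
wrist dial_axis [([0.593, 0.1255, 0.1021], 0.77)]
wrist pointer_nose [([0.6379, 0.1355, 0.1002], 0.88)]
wrist start_top [([0.5274, -0.0203, 0.1053], 0.73)]
wrist stop_top [([0.6308, -0.0258, 0.1253], 0.73)]
wrist bit_a [([0.6829, 0.1893, 0.0967], 0.92)]
```

View pics/t1.png

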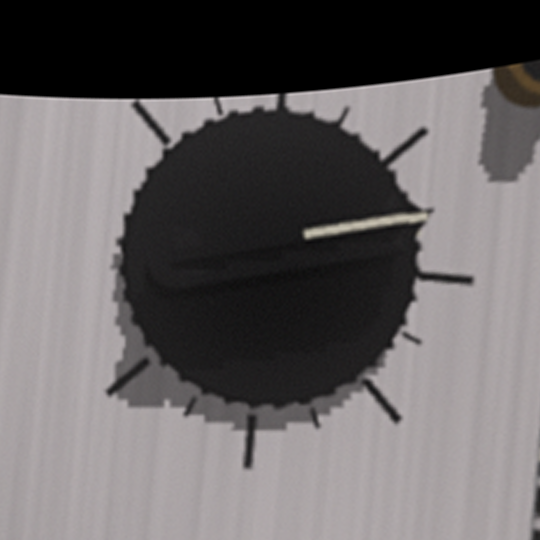

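step_arm:
  series:
    - {"offset": [17,20,0],"turn": [0,0,4],"claw": 0}
    - {"offset": [17,20,0],"turn": [0,0,4],"claw": 0}
    - {"offset": [16,20,0],"turn": [0,0,4],"claw": 0}
    - {"offset": [0,0,0],"turn": [0,0,0],"claw": 0}
    - {"offset": [0,0,0],"turn": [0,0,0],"claw": 0}
    - {"offset": [0,0,0],"turn": [0,0,0],"claw": 0}
    - {"offset": [0,0,0],"turn": [0,0,0],"claw": 0}

```text
clock: 1.98
tcp_pos: [0.5996, 0.0594, 0.4048]
tcp_rot: [[-0.207, 0.978, -0.0], [0.978, 0.207, -0.0], [-0.0, -0.0, -1.0]]
force: [0.2, -1.0, -0.8]
finger_gap: 0.544
grip_force: 0.0
```

```bash
python3 - <<'E'
from h import *
s=env.state();print(s['clock'],s['tcp_pos'],s['finger_gap'],s['joint_positions']);print(np.round(s['tcp_rot'],3))
a=topview('wrist',.596,.125,.094); b=topview('scene',.596,.125,.094,n=270)
c=np.zeros((540,800,3),np.uint8);c[:,:540]=a;c[:270,530:]=b;cv2.imwrite('pics/t2.png',c)
im=env.read_camera('wrist');c[270:465,540:800]=cv2.resize(im[:,:,::-1],(260,195))
cv2.imwrite('pics/t2.png',c)
tips('wrist',['control_box','dial_axis','pointer_nose','start_top','stop_top','bit_a'])
E
```

```text
1.9833 [0.59961078 0.05941096 0.40477059] 0.5442056630020033 [ 1.23364878e+00  2.55628571e+01  8.64859412e+01 -8.22555360e-03
  6.79651102e+01 -1.06834272e+01]
[[-0.207  0.978 -0.   ]
 [ 0.978  0.207 -0.   ]
 [-0.    -0.    -1.   ]]
wrist control_box [([0.5888, 0.0759, 0.0128], 0.82)]
wrist dial_axis [([0.5912, 0.1273, 0.1005], 0.77)]
wrist pointer_nose [([0.6397, 0.1338, 0.102], 0.86)]
wrist start_top [([0.5279, -0.0163, 0.1055], 0.67)]
wrist stop_top [([0.6301, -0.0251, 0.122], 0.88)]
wrist bit_a [([0.6027, 0.2554, 0.0122], 0.73)]
```

View pics/t2.png

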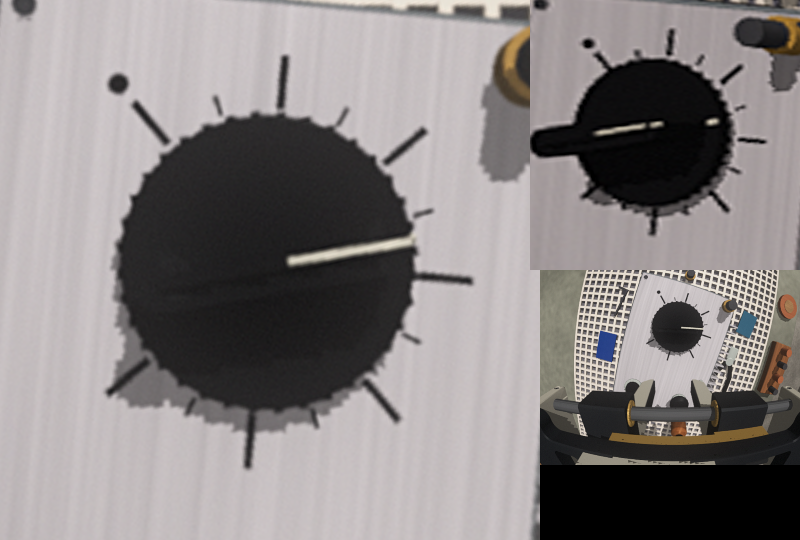

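step_arm:
  series:
    - {"offset": [3,33,0],"turn": [0,0,-2],"claw": 0}
    - {"offset": [3,32,0],"turn": [0,0,0],"claw": 0}
    - {"offset": [2,32,0],"turn": [0,0,0],"claw": 0}
    - {"offset": [0,0,-15],"turn": [0,0,0],"claw": 0}
    - {"offset": [0,0,-15],"turn": [0,0,0],"claw": 0}
    - {"offset": [0,0,-15],"turn": [0,0,0],"claw": 0}
    - {"offset": [0,0,0],"turn": [0,0,0],"claw": 0}
    - {"offset": [0,0,0],"turn": [0,0,0],"claw": 0}
    - {"offset": [0,0,0],"turn": [0,0,0],"claw": 0}

```text
clock: 3.18
tcp_pos: [0.6082, 0.1569, 0.3607]
tcp_rot: [[-0.173, 0.985, 0.001], [0.985, 0.173, 0.0], [-0.0, 0.001, -1.0]]
force: [-1.0, -0.2, 0.3]
finger_gap: 0.008
grip_force: 0.0
```

step_arm:
  series:
    - {"offset": [0,0,-24],"turn": [0,0,0],"claw": 0}
    - {"offset": [0,0,-20],"turn": [0,0,0],"claw": 0}
    - {"offset": [0,0,-14],"turn": [0,0,0],"claw": 0}
    - {"offset": [0,0,-6],"turn": [0,0,0],"claw": 0}
    - {"offset": [0,0,0],"turn": [0,0,0],"claw": 0}

```text
clock: 3.6
tcp_pos: [0.608, 0.1569, 0.2954]
tcp_rot: [[-0.173, 0.985, -0.001], [0.985, 0.173, -0.0], [0.0, -0.001, -1.0]]
force: [-0.1, 0.1, 0.5]
finger_gap: 0.001
grip_force: 0.0
```

```bash
python3 - <<'E'
from h import *
s=env.state();print(s['clock'],s['tcp_pos'],s['finger_gap'],s['force'],s['joint_positions'])
c=np.zeros((480,800,3),np.uint8)
for i,n in enumerate(['scene','side']):
    p=proj(n,[[.6,.14,.11]])[0].astype(int);im=env.read_camera(n)[:,:,::-1]
    x=max(0,p[0]-80);y=max(0,p[1]-100);cr=im[y:y+192,x:x+160]
    cr=cv2.resize(cr,None,fx=2.5,fy=2.5,interpolation=cv2.INTER_CUBIC)[:480,:400];c[:cr.shape[0],400*i:400*i+cr.shape[1]]=cr
cv2.imwrite('pics/d1.png',c)
E
```

```text
3.6 [0.60802124 0.15689318 0.29543289] 0.001314492044667806 [-0.1451482   0.06886887  0.52874034] [1.02220075e+01 3.50488096e+01 8.76475492e+01 1.31648014e-03
 5.73496625e+01 2.36129932e-01]
```

View pics/d1.png

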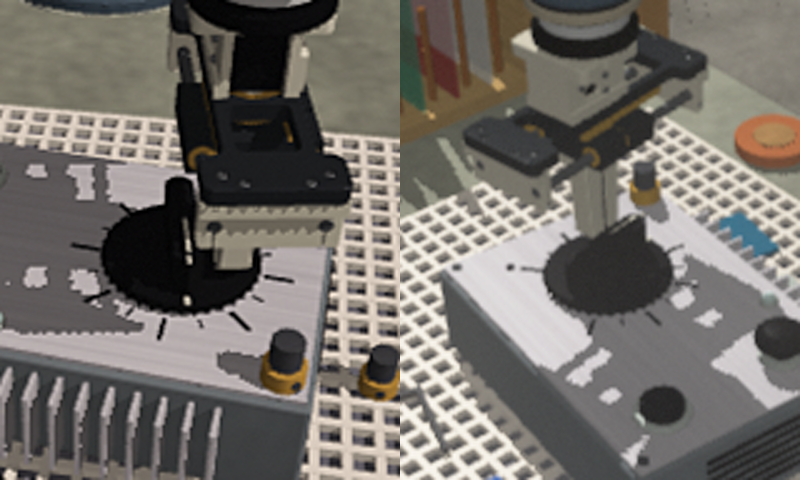

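```bash
python3 - <<'E'
import numpy as np
c=lambda p,d=16.5:18*np.array([np.cos(p),np.sin(p)])+d*np.array([-np.sin(p),np.cos(p)])
a=np.radians(np.arange(10,-61,-5));print([np.round(c(y)-c(x),1).tolist() for x,y in zip(a,a[1:])])
E
```

```text
[[1.6, -1.4], [1.5, -1.5], [1.4, -1.6], [1.2, -1.7], [1.1, -1.8], [0.9, -1.9], [0.7, -2.0], [0.6, -2.1], [0.4, -2.1], [0.2, -2.1], [0.0, -2.1], [-0.2, -2.1], [-0.4, -2.1], [-0.6, -2.1]]
```

step_arm:
  series:
    - {"offset": [0.5,-3,0],"turn": [0,0,0],"claw": 0}
    - {"offset": [0.5,-3,0],"turn": [0,0,0],"claw": 0}
    - {"offset": [0.4,-2,0],"turn": [0,0,0],"claw": 0}
    - {"offset": [0.3,-1.5,0],"turn": [0,0,0],"claw": 0}
    - {"offset": [0,0,0],"turn": [0,0,0],"claw": 0}

```text
clock: 4.12
tcp_pos: [0.6098, 0.1476, 0.2964]
tcp_rot: [[-0.173, 0.985, 0.001], [0.985, 0.173, 0.001], [0.001, 0.001, -1.0]]
force: [0.6, 2.9, 2.7]
finger_gap: 0.01
grip_force: 1.7
```

step_arm:
  series:
    - {"offset": [1.6,-1.4,0],"turn": [0,0,-5],"claw": 0}
    - {"offset": [1.5,-1.5,0],"turn": [0,0,-5],"claw": 0}
    - {"offset": [1.4,-1.6,0],"turn": [0,0,-5],"claw": 0}
    - {"offset": [1.2,-1.7,0],"turn": [0,0,-5],"claw": 0}
    - {"offset": [1.1,-1.8,0],"turn": [0,0,-5],"claw": 0}

```text
clock: 4.53
tcp_pos: [0.6169, 0.1399, 0.2964]
tcp_rot: [[0.263, 0.965, 0.002], [0.965, -0.263, 0.001], [0.002, 0.002, -1.0]]
force: [1.7, 4.6, -0.2]
finger_gap: 0.004
grip_force: 2.5
```

step_arm:
  series:
    - {"offset": [0.9,-1.9,0],"turn": [0,0,-5],"claw": 0}
    - {"offset": [0.7,-2.0,0],"turn": [0,0,-5],"claw": 0}
    - {"offset": [0.6,-2.1,0],"turn": [0,0,-5],"claw": 0}
    - {"offset": [0.4,-2.1,0],"turn": [0,0,-5],"claw": 0}
    - {"offset": [0.2,-2.1,0],"turn": [0,0,-5],"claw": 0}
    - {"offset": [0,0,0],"turn": [0,0,0],"claw": 0}

```text
clock: 5.03
tcp_pos: [0.62, 0.1291, 0.2964]
tcp_rot: [[0.647, 0.762, 0.003], [0.762, -0.647, 0.0], [0.002, 0.002, -1.0]]
force: [4.7, 0.3, -0.6]
finger_gap: 0.007
grip_force: 1.6
```

```bash
python3 - <<'E'
from h import *
c=np.zeros((540,800,3),np.uint8)
for i,n in enumerate(['scene','side']):
    c[:400,400*i:400*i+400]=topview(n,.596,.125,.13,n=400)
cv2.imwrite('pics/d2.png',c)
E
```

```text
(no output)
```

View pics/d2.png

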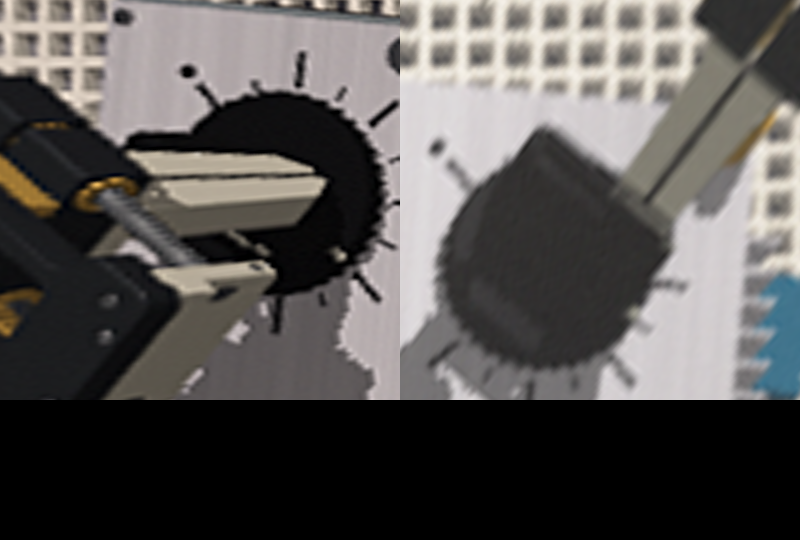

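step_arm:
  series:
    - {"offset": [0.0,-2.1,0],"turn": [0,0,-5],"claw": 0}
    - {"offset": [-0.1,-1.2,0],"turn": [0,0,-3],"claw": 0}
    - {"offset": [0,0,0],"turn": [0,0,0],"claw": 0}
    - {"offset": [0,0,0],"turn": [0,0,0],"claw": 0}

```text
clock: 5.47
tcp_pos: [0.6197, 0.1259, 0.2963]
tcp_rot: [[0.743, 0.669, 0.003], [0.669, -0.743, 0.0], [0.002, 0.002, -1.0]]
force: [4.8, 0.9, 0.3]
finger_gap: 0.009
grip_force: 2.0
```

step_arm:
  series:
    - {"offset": [4,3,0],"turn": [0,0,0],"claw": 0}
    - {"offset": [4,3,0],"turn": [0,0,0],"claw": 0}
    - {"offset": [0,0,30],"turn": [0,0,0],"claw": 0}
    - {"offset": [0,0,40],"turn": [0,0,6],"claw": 0}
    - {"offset": [-10,-10,36],"turn": [0,0,6],"claw": 0}
    - {"offset": [-10,-35,0],"turn": [0,0,6],"claw": 0}
    - {"offset": [-10,-35,0],"turn": [0,0,6],"claw": 0}
    - {"offset": [0,0,0],"turn": [0,0,0],"claw": 0}
    - {"offset": [0,0,0],"turn": [0,0,0],"claw": 0}

```text
clock: 6.22
tcp_pos: [0.5971, 0.0509, 0.4019]
tcp_rot: [[0.409, 0.913, -0.001], [0.913, -0.409, 0.0], [-0.0, -0.001, -1.0]]
force: [-0.0, 0.9, 0.7]
finger_gap: 0.007
grip_force: 0.0
```

```bash
python3 - <<'E'
from h import *
s=env.state();print(s['clock'],s['tcp_pos'])
print(np.round(s['tcp_rot'],3))
c=np.zeros((540,800,3),np.uint8)
c[:,:540]=topview('wrist',.5945,.128,.094,half=.08)
for i,n in enumerate(['scene','side']):
    c[270*i:270*i+270,530:]=topview(n,.5945,.128,.094,half=.08,n=270)
cv2.imwrite('pics/d3.png',c)
E
```

```text
6.2167 [0.59705062 0.05092373 0.40193527]
[[ 0.409  0.913 -0.001]
 [ 0.913 -0.409  0.   ]
 [-0.    -0.001 -1.   ]]
```

View pics/d3.png

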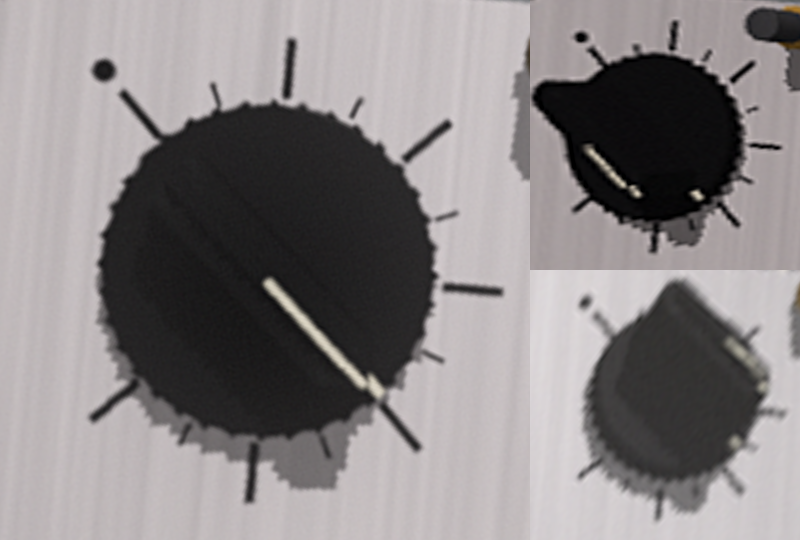

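```bash
cat >>h.py <<'E'
def dialang(ax=(.5945,.128),tag=None):
    n=800;h=.08;px=n/2/h
    a=topview('wrist',*ax,.094,half=h,n=n);b=topview('wrist',*ax,.133,half=h,n=n)
    g=cv2.cvtColor(a,cv2.COLOR_BGR2GRAY)
    u=(np.arange(n)+.5)/n*2*h-h;X,Y=np.meshgrid(u,-u);r=np.hypot(X,Y)
    m=((g<110)&(r>.0535)&(r<.0675)).astype(np.uint8)
    k,l,st,ce=cv2.connectedComponentsWithStats(m)
    pts=[]
    for i in range(1,k):
        if 8*px/1000*px/1000*.8<st[i,4]<60*(px/1000)**2:
            w=(l==i);pts.append((X[w].mean(),Y[w].mean(),st[i,4]*(1000/px)**2,np.ptp(r[w])*1e3))
    P=np.array([p for p in pts if p[3]>11]);
    ang=np.degrees(np.arctan2(P[:,1],P[:,0]))
    print('long',[(round(t,1),round(p[2],1)) for t,p in zip(ang,P)])
    # fit centre+yaw : points at c+R*(cos,sin)(yaw+45k)
    from scipy.optimize import least_squares
    kk=np.round((ang+5.2)/45)*45
    f=lambda v:np.r_[P[:,0]-v[0]-v[3]*np.cos(np.radians(kk+v[2])),P[:,1]-v[1]-v[3]*np.sin(np.radians(kk+v[2]))]
    s=least_squares(f,[0,0,-5.2,.06],x_scale=[.001,.001,1,.001],loss='soft_l1',f_scale=.0005)
    print('centre mm',s.x[:2]*1e3,'yaw',s.x[2],'R',s.x[3],'res mm',np.abs(s.fun).max()*1e3)
    gb=cv2.cvtColor(b,cv2.COLOR_BGR2GRAY);w=((gb>140)&(r<.034)).astype(np.uint8)
    k,l,st,ce=cv2.connectedComponentsWithStats(w);i=1+np.argmax(st[1:,4]);w=l==i
    vx,vy,x0,y0=cv2.fitLine(np.c_[X[w],Y[w]].astype(np.float32),cv2.DIST_L2,0,1e-6,1e-6).ravel()
    t=np.degrees(np.arctan2(vy,vx));t=t if abs(t+30)<90 else t-180
    print('index',t,'offset from centre mm',1e3*((x0-s.x[0])*-vy+(y0-s.x[1])*vx),'remaining deg',t-(s.x[2]-45))
E
python3 - <<'E'
from h import *
dialang()
E
```

```text
long [(np.float64(84.5), np.float64(34.0)), (np.float64(129.8), np.float64(33.2)), (np.float64(39.4), np.float64(33.3)), (np.float64(-5.5), np.float64(31.9)), (np.float64(-139.8), np.float64(37.9)), (np.float64(-50.4), np.float64(33.0)), (np.float64(-94.8), np.float64(46.1))]
centre mm [ 0.27753202 -0.00592624] yaw -5.266207581196699 R 0.060260645858364124 res mm 1.0435217943869786
index -47.157772 offset from centre mm -0.2899045121629567 remaining deg 3.1084355169877114
```

step_arm:
  series:
    - {"offset": [10,35,0],"turn": [0,0,-6],"claw": 0}
    - {"offset": [10,35,0],"turn": [0,0,-6],"claw": 0}
    - {"offset": [10,10,-30],"turn": [0,0,-6],"claw": 0}
    - {"offset": [0,0,-30],"turn": [0,0,-6],"claw": 0}
    - {"offset": [0,0,-26],"turn": [0,0,0],"claw": 0}
    - {"offset": [0,0,-16],"turn": [0,0,0],"claw": 0}
    - {"offset": [0,0,-4],"turn": [0,0,0],"claw": 0}
    - {"offset": [0,0,0],"turn": [0,0,0],"claw": 0}

```text
clock: 7.13
tcp_pos: [0.6271, 0.1326, 0.2946]
tcp_rot: [[0.743, 0.67, -0.002], [0.67, -0.743, -0.0], [-0.002, -0.001, -1.0]]
force: [0.9, 0.3, 0.6]
finger_gap: 0.007
grip_force: 0.0
```

step_arm:
  series:
    - {"offset": [-4,-3,0],"turn": [0,0,0],"claw": 0}
    - {"offset": [-2,-1.5,0],"turn": [0,0,0],"claw": 0}
    - {"offset": [-2,-1.5,0],"turn": [0,0,0],"claw": 0}
    - {"offset": [0,0,0],"turn": [0,0,0],"claw": 0}
    - {"offset": [0,-0.6,0],"turn": [0,0,-1.5],"claw": 0}
    - {"offset": [-0.1,-0.6,0],"turn": [0,0,-1.5],"claw": 0}
    - {"offset": [0,0,0],"turn": [0,0,0],"claw": 0}
    - {"offset": [0,0,0],"turn": [0,0,0],"claw": 0}
    - {"offset": [0,0,0],"turn": [0,0,0],"claw": 0}

```text
clock: 7.88
tcp_pos: [0.6194, 0.1249, 0.2965]
tcp_rot: [[0.777, 0.63, 0.002], [0.63, -0.777, 0.0], [0.002, 0.001, -1.0]]
force: [3.6, 1.6, 3.0]
finger_gap: 0.006
grip_force: 2.1
```

step_arm:
  series:
    - {"offset": [4,3,0],"turn": [0,0,0],"claw": 0}
    - {"offset": [4,3,0],"turn": [0,0,0],"claw": 0}
    - {"offset": [0,0,30],"turn": [0,0,0],"claw": 0}
    - {"offset": [0,0,40],"turn": [0,0,6],"claw": 0}
    - {"offset": [-10,-10,36],"turn": [0,0,6],"claw": 0}
    - {"offset": [-10,-35,0],"turn": [0,0,6],"claw": 0}
    - {"offset": [-10,-35,0],"turn": [0,0,6],"claw": 0}
    - {"offset": [0,0,0],"turn": [0,0,0],"claw": 0}
    - {"offset": [0,0,0],"turn": [0,0,0],"claw": 0}

```text
clock: 8.63
tcp_pos: [0.5969, 0.0496, 0.4016]
tcp_rot: [[0.456, 0.89, -0.001], [0.89, -0.456, -0.0], [-0.001, -0.001, -1.0]]
force: [-0.1, 0.0, 0.7]
finger_gap: 0.006
grip_force: 0.0
```

```bash
python3 - <<'E'
from h import *
s=env.state();print(s['clock'],s['tcp_pos'],np.round(s['tcp_rot'],3))
dialang()
E
```

```text
8.6333 [0.59693277 0.04961981 0.40162962] [[ 0.456  0.89  -0.001]
 [ 0.89  -0.456 -0.   ]
 [-0.001 -0.001 -1.   ]]
long [(np.float64(84.5), np.float64(34.0)), (np.float64(129.8), np.float64(35.0)), (np.float64(39.4), np.float64(33.0)), (np.float64(-5.5), np.float64(32.7)), (np.float64(-139.8), np.float64(40.4)), (np.float64(-50.3), np.float64(33.4)), (np.float64(-95.0), np.float64(42.2))]
centre mm [0.28901726 0.05419823] yaw -5.322344502230778 R 0.06022945083502963 res mm 0.7462611251664586
index -50.325314 offset from centre mm -0.28531562977826724 remaining deg -0.0029690658844572226
```

step_arm:
  series:
    - {"offset": [-24,-16,0],"turn": [0,0,5.5],"claw": 50}
    - {"offset": [-24,-16,0],"turn": [0,0,5.5],"claw": 50}
    - {"offset": [-24,-16,0],"turn": [0,0,5.5],"claw": 50}
    - {"offset": [-24,-15,0],"turn": [0,0,5.5],"claw": 50}
    - {"offset": [0,0,-30],"turn": [0,0,0],"claw": 50}
    - {"offset": [0,0,-30],"turn": [0,0,0],"claw": 50}
    - {"offset": [0,0,-24],"turn": [0,0,0],"claw": 50}
    - {"offset": [0,0,0],"turn": [0,0,0],"claw": 50}
    - {"offset": [0,0,0],"turn": [0,0,0],"claw": 50}

```text
clock: 9.48
tcp_pos: [0.5014, -0.0115, 0.3173]
tcp_rot: [[0.087, 0.996, -0.003], [0.996, -0.087, 0.0], [0.0, -0.003, -1.0]]
force: [0.2, 0.2, 0.3]
finger_gap: 0.494
grip_force: 0.0
```

```bash
python3 - <<'E'
from h import *
s=env.state();print(s['clock'],s['tcp_pos'],s['finger_gap'])
c=np.zeros((480,800,3),np.uint8)
for i,n in enumerate(['scene','side']):
    p=proj(n,[[.53,-.016,.12]])[0].astype(int);im=env.read_camera(n)[:,:,::-1]
    x=max(0,p[0]-67);y=max(0,p[1]-90);cr=im[y:y+160,x:x+133]
    cr=cv2.resize(cr,None,fx=3,fy=3,interpolation=cv2.INTER_CUBIC)[:480,:400];c[:cr.shape[0],400*i:400*i+cr.shape[1]]=cr
    q=proj(n,[[.530,-.016,.107]])[0];q=((q-[x,y])*3+[400*i,0]).astype(int);cv2.circle(c,tuple(map(int,q)),3,(0,0,255),-1)
    tips(n,['start_top'])
cv2.imwrite('pics/s1.png',c)
E
```

```text
9.4833 [ 0.50141559 -0.01148559  0.31727139] 0.4938136080942087
scene start_top [([0.5317, -0.0149, 0.1042], 0.73)]
side start_top [([0.5314, -0.0143, 0.1068], 0.54)]
```

View pics/s1.png

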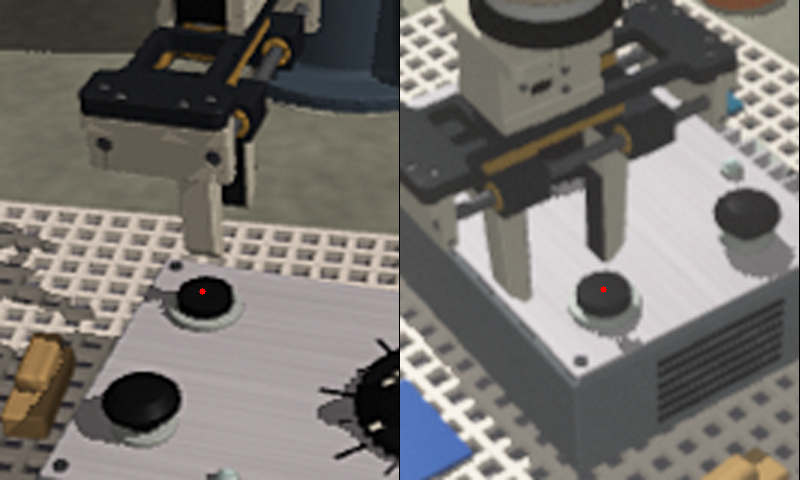

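step_arm:
  series:
    - {"offset": [0,-1,-12],"turn": [0,0,0],"claw": 50}
    - {"offset": [0,0,-8],"turn": [0,0,0],"claw": 50}
    - {"offset": [0,0,-3],"turn": [0,0,0],"claw": 50}
    - {"offset": [0,0,-2],"turn": [0,0,0],"claw": 50}
    - {"offset": [0,0,-1.5],"turn": [0,0,0],"claw": 50}
    - {"offset": [0,0,0],"turn": [0,0,0],"claw": 50}

```text
clock: 10.18
tcp_pos: [0.5011, -0.0131, 0.2914]
tcp_rot: [[0.087, 0.996, -0.0], [0.996, -0.087, 0.0], [0.0, -0.0, -1.0]]
force: [-2.8, 0.7, 2.1]
finger_gap: 0.5
grip_force: 1.2
```

Contact; continue down in small steps until it bottoms.

step_arm:
  series:
    - {"offset": [0,0,-1],"turn": [0,0,0],"claw": 50}
    - {"offset": [0,0,-1],"turn": [0,0,0],"claw": 50}
    - {"offset": [0,0,-1],"turn": [0,0,0],"claw": 50}
    - {"offset": [0,0,-0.5],"turn": [0,0,0],"claw": 50}
    - {"offset": [0,0,0],"turn": [0,0,0],"claw": 50}
    - {"offset": [0,0,0],"turn": [0,0,0],"claw": 50}

```text
clock: 10.68
tcp_pos: [0.5012, -0.0132, 0.2878]
tcp_rot: [[0.087, 0.996, 0.0], [0.996, -0.087, -0.0], [0.0, 0.0, -1.0]]
force: [-2.1, 2.1, 3.6]
finger_gap: 0.504
grip_force: 2.2
```

step_arm:
  series:
    - {"offset": [0,0,-0.7],"turn": [0,0,0],"claw": 50}
    - {"offset": [0,0,-0.7],"turn": [0,0,0],"claw": 50}
    - {"offset": [0,0,0],"turn": [0,0,0],"claw": 50}
    - {"offset": [0,0,0],"turn": [0,0,0],"claw": 50}

```text
clock: 11.02
tcp_pos: [0.5012, -0.0131, 0.2871]
tcp_rot: [[0.087, 0.996, 0.001], [0.996, -0.087, -0.0], [-0.0, 0.001, -1.0]]
force: [-6.5, 1.1, 14.4]
finger_gap: 0.5
grip_force: 7.4
```

step_arm:
  series:
    - {"offset": [0,0,-0.3],"turn": [0,0,0],"claw": 50}
    - {"offset": [0,0,0],"turn": [0,0,0],"claw": 50}
    - {"offset": [0,0,5],"turn": [0,0,0],"claw": 50}
    - {"offset": [0,0,10],"turn": [0,0,0],"claw": 50}
    - {"offset": [0,0,40],"turn": [0,0,0],"claw": 50}
    - {"offset": [10,20,35],"turn": [0,0,0],"claw": 50}
    - {"offset": [30,25,0],"turn": [0,0,0],"claw": 50}
    - {"offset": [30,20,20],"turn": [0,0,0],"claw": 50}
    - {"offset": [0,0,0],"turn": [0,0,0],"claw": 50}
    - {"offset": [0,0,0],"turn": [0,0,0],"claw": 50}

```text
clock: 11.85
tcp_pos: [0.5718, 0.0526, 0.3967]
tcp_rot: [[0.086, 0.996, 0.001], [0.996, -0.086, -0.0], [0.0, 0.001, -1.0]]
force: [-0.3, 0.3, -1.5]
finger_gap: 0.497
grip_force: 0.0
```

```bash
python3 - <<'E'
from h import *
s=env.state();print(s['clock'],s['tcp_pos'],s['force'])
dialang()
cv2.imwrite('pics/end.png',env.read_camera('scene')[:,:,::-1])
E
```

```text
11.85 [0.57175987 0.05262612 0.39666895] [-0.2979738   0.30884592 -1.54009802]
long [(np.float64(84.4), np.float64(33.2)), (np.float64(129.7), np.float64(32.7)), (np.float64(39.4), np.float64(33.8)), (np.float64(-5.5), np.float64(34.0)), (np.float64(-139.7), np.float64(37.2)), (np.float64(-50.3), np.float64(34.5)), (np.float64(-94.9), np.float64(44.4))]
centre mm [0.35370722 0.02930749] yaw -5.305132040688643 R 0.060218017940994906 res mm 0.7321119165399903
index -50.326694 offset from centre mm -0.24372410253465163 remaining deg -0.02156244783675021
```

View pics/end.png

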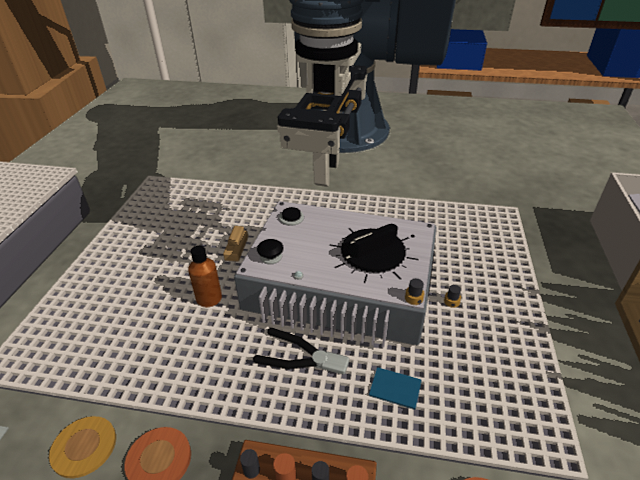

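The picture shows the arm clear of the box, the start button up again at (291,214), the dial (375,250) still on line 4, and everything else where it was.

```bash
python3 -c "
from station import env
print(env.sign_off())"
```

```text
the job is handed in; nothing more can be done
None
```

I pushed the dial clockwise to line 4 (within about 0.1° by the wrist camera), then pressed the start button until it bottomed and let it come back up; the stop button and loose things were left alone, and the job is handed in.

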